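# Clamp a gift tag in the sprung lettering jig

### The arm

A 6-joint arm with a two-finger parallel gripper is mounted at the origin on a cart in front of the work surface, level with it; the furniture and walls round the work are solid. World frame = base frame: x ahead of the robot, y to its left, z up, the work surface at z = 0. Lengths are in m, angles in rad, forces in N, time in s.
With the tool pointing down it reaches from about 0.35 to 1 m from the base axis. Payload 7.1 kg.
Tool frame: the origin (TCP) lies midway between the tips of the shut fingers; the grasp point (between the pads) lies 19 mm behind it; z points along the fingers, y is the direction in which the jaws open and shut (so a half turn about z gives the same grasp; the last joint's range is limited). The gripper opens to 85 mm and grips with 20 to 120 N. Pads are 22 mm wide; open, the fingers measure 114 mm over their backs; the gripper's body (76 mm by 85 mm) begins 54 mm behind the grasp point. The pads swing forward as they close: fully open they stand 13 mm farther back than shut.
Start: joints at [-1.359, 0.423, 1.63, -0, 1.089, -0.019], TCP at [0.143, -0.608, 0.231] pointing down, gripper open.
Joint ranges: [-3, 3], [-0.9, 2.11], [0.09, 2.58], [-1.31, 4.45], [0.11, 2.69], [-2.54, 2.54]. Speed limits (rad/s): [2.39, 2.39, 3.01, 3.14, 3.14, 3.14].

### API

Orientations are given as a unit quaternion [w, x, y, z].
In Python, from rig import readout, imaging, arm, spotter gives the robot as it stands.
- The arm moves only by the tool step_arm, never from a script. Its argument "increments" is a list that holds one entry, the list of rows, each a list of 5 numbers: the shift along the tool's x, y, z in cm, then the turn about the tool's z in rad, then the opening, from -1 (shut) to 1 (fully open). In form: [[[tx, ty, tz, turn, grip], ...]]. A call has 1 to 20 rows; each row shifts and turns the pose as measured when the row begins, along the tool's axes as they then stand; what a row does not reach is not made up. A row lasts 1/10 s, in which the tool goes at most 50 mm and 8.59 degrees, less where a joint would pass 70% of its speed; a pose out of reach is approached as far as the arm can. A call is refused whole if a number of a shift passes 5 or a number of a turn 0.15, either way. A call with a gripper value outside its range is refused whole. The fingers move at their own pace and stop on an object; "newtons" is the grip in N (left out, the last holds). Time passes only in rows, so rows that do not move let the fingers close. It gives the time, the measured TCP pose, the force and the opening at its end, in the units of the state.
- readout.get_obs(): the state, without advancing time (a new reading comes with each control period).
- imaging.camera(name): name is "scene" or "side" or "wrist"; returns (picture, depth): 420x560x3 uint8, red, green, blue; 420x560 float32, m along the optical axis (not along the pixel's ray), 0 where there is no reading.
- imaging.calibration(name): a dict with "fx", "fy", "cx", "cy" (pixels), "world_from_camera" (4x4, takes a point from camera to world coordinates); the wrist camera has in their place "tool_from_camera" (4x4, takes a point from camera to tool coordinates, whose origin is the TCP and whose axes are the flange's). Camera axes: x right, y down, z forward; pixel columns grow to the right and rows downward; lengths in m; the calibration is good to about 2 mm. A picture is of the moment at which its call begins: read the wrist's pose just before it. calibration takes no time and is no camera call.
- arm.finish_job(): hands the job in, once; it reports no verdict.
Trained networks look in the newest picture that a camera, given by its name, has taken for a name from the list of things; names that differ only in an ending like _2 or _b are one class to them, and where a whole thing is asked for, a point or a joint stands for the part that bears it (a point fixed in the world has none). Each returns a list of dicts, best first, with "conf" (0 to 1); they miss things now and then, are a little off and sometimes report something else, mostly with a low value. They report only what shows in the picture. A call takes as long as a camera call.
- spotter.look_for(query, camera): "location" ([column, row] in pixels, amid what is visible of it).
- spotter.pinpoint(query, camera): "location" ([column, row] in pixels: a listed point, or the origin of a listed thing).
The state is a dict: "t": time; "joint_pos": joint angles; "dq": joint speeds; "tau": joint torques, N m; "tool_pos": TCP position; "tool_rot": TCP orientation; "force": force on the tool from outside, world axes, zero at the start; "ft_torque": the same for the moment, N m; "grip_width": finger opening in m.
Only numpy, scipy, OpenCV 4.12 (cv2) and the standard library are available. Lean on these libraries where they do the work, as an engineer would, in place of code of your own. Each camera call takes 0.05 s, during which the arm holds its last target. There are 200 camera calls.

### The job

Clamp the wooden gift tag in the blue lettering jig so it can be written on: with one end of the tag push the sprung curved arm back, lay the tag flat on the bed between the two dark lines with its other end in front of the raised aluminium edge, and ease it back until it squarely meets that edge before you let go, so that the arm never snaps. Handle the jig gently, and leave the marker, the ribbon spool and the scissors where they lie.

Things in the scene. Friction and masses are not known exactly. Their poses are not given: they have to be found in the camera images.
- jig: Blue lettering jig fixed to the bench: a flat bed 250 mm (its x) x 120 mm (its y), 12 mm thick (z up). Origin: centre of its underside. x runs lengthwise from the raised aluminium edge towards the sprung arm. Two dark lines run along x at y = +-34 mm; the tag belongs centred between them, within 8 mm. Bed and arm together should be pressed with under 40 N by the tag.
- edge_rail: The fixed edge: a thin dark rail on the bed carrying an aluminium bar (76 mm across the bed, 6 mm high, facing jig +x) and its low black lock screw. Origin: jig x = -66, y = 0, on the bed top, axes as the jig's. The bar is locked at a varying, unreported setting: its face is 0 to 20 mm from this origin towards +x. Find it by touch, pressing on it with under 18 N.
- clip_tip: Red upright roller on the arm's free end, 14 mm diameter, from 2 to 22 mm above the bed top; origin: centre of its underside. It presses on the tag's end and drags (up to 8 N) as the tag is lowered past it. At rest its face towards the edge is at jig x = 30, y = -2 mm; the tag's end must push it 14 to 34 mm towards +x before the tag fits in front of the edge.
- clip_arm (a joint): Angle (rad) of the curved steel arm on its upright pivot (jig x = 55, y = -68 mm, 28 mm high over the bed; lever 68 mm). 0 at rest, grows as the roller goes to jig +x: 0.3 at 20 mm; hard stop 0.66 (44 mm). Spring force at the roller, towards the edge: 3 N at rest, 5 N at 20 mm, 7 N at 34 mm, 8 N at 42 mm. Let free it snaps: closing faster than 1.5 rad/s (0.1 m/s) is snapping.
- tag: Loose flat wooden gift tag, 110 mm (its x) x 50 mm (its y) x 12 mm, about 45 g, a brass eyelet near its +x end; lies flat on the bench. Origin: centre of its underside. Grip it across its 50 mm width. Either end may face the arm; the eyelet side stays up.
- marker: Black and white marker, 135 mm long (its y), 16 mm thick, to be left alone; origin at its underside centre.
- ribbon_spool: Spool of red ribbon lying flat, 104 x 132 x 32 mm with its loose tail, to be left alone; origin at its underside.
- scissors: Red-handled scissors lying flat, 87 x 199 x 9 mm, long along their y, to be left alone; origin at their underside.

How it is judged:
By the outcome, as a careful person would: the job done as asked, in the order asked, and still so for the second after the job is handed in, with the robot touching nothing.
It also fails if it takes over 66 s, if anything falls off the work surface, if the arm or the gripper's body presses on something with over 40 N, if the wrist force passes 120 N, or if a joint passes its speed limit or range.

## Working session

There is one attempt and no reset: what is moved stays moved. The work goes in short steps, Python scripts to look and compute and a tool call to move; the robot and the scene stay as the last step left them, time stands still between calls to the robot, and variables do not carry over. Pictures are saved under pics/ and viewed, about 8 in all and at most 12, crops included, and the job is handed in when it is done.

Besides the shell and the picture viewer there is one more tool, called after ">>>" in YAML: its name, and indented under it one key for each argument. step_arm: Moves the arm, as the interface text tells. Its arguments: {"type":"object","properties":{"increments":{"type":"array"},"newtons":{"type":"number"}},"required":["increments"]}

```bash
mkdir -p pics
cat > h.py <<'E'
import numpy as np, cv2
from rig import readout, imaging, arm, spotter
from scipy.spatial.transform import Rotation as R
def T_tool():
    o=readout.get_obs(); T=np.eye(4); q=o["tool_rot"]
    T[:3,:3]=R.from_quat([q[1],q[2],q[3],q[0]]).as_matrix(); T[:3,3]=o["tool_pos"]; return T
def snap(name,fn=None):
    T=T_tool(); p,d=imaging.camera(name); c=imaging.calibration(name)
    W=T@c["tool_from_camera"] if name=="wrist" else np.array(c["world_from_camera"])
    if fn: cv2.imwrite("pics/"+fn,cv2.cvtColor(p,cv2.COLOR_RGB2BGR))
    return p,d,c,W
def ray(c,W,u,v,z):  # intersect with plane world z
    r=W[:3,:3]@np.array([(u-c["cx"])/c["fx"],(v-c["cy"])/c["fy"],1]); o=W[:3,3]
    return o+r*(z-o[2])/r[2]
def cloud(d,c,W):
    v,u=np.mgrid[:d.shape[0],:d.shape[1]]
    P=np.stack([(u-c["cx"])/c["fx"]*d,(v-c["cy"])/c["fy"]*d,d],-1)
    return P@W[:3,:3].T+W[:3,3]
E
python3 - <<'E'
from h import *
np.set_printoptions(precision=4,suppress=True)
print(readout.get_obs())
print(T_tool())
ims=[]
for n in ["scene","side"]:
    p,d,c,W=snap(n,n+"0.png"); P=cloud(d,c,W); ims.append(p)
    print(n,W[:3,3],W[:3,2],c["fx"])
    for q in ["jig","edge_rail","clip_tip","tag","marker","ribbon_spool","scissors"]:
        for r in spotter.pinpoint(q,n)[:2]:
            u,v=r["location"]; print(q,r["conf"],np.array([u,v]),P[int(v),int(u)],ray(c,W,u,v,0.012 if q in("edge_rail","clip_tip") else 0))
E
```

```text
{'t': 0.0, 'joint_pos': array([-1.359 ,  0.4239,  1.6307, -0.    ,  1.0886, -0.019 ]), 'dq': array([ 0.0002,  0.0002, -0.0014, -0.0002, -0.0003,  0.0019]), 'tau': array([ -0.0002, -55.738 , -28.1742,  -0.0002,   0.0073,   0.    ]), 'tool_pos': array([ 0.1429, -0.6079,  0.2305]), 'tool_rot': array([-0.0008,  0.9933,  0.1152, -0.0001]), 'force': array([-0.3655, -0.2744,  0.2551]), 'ft_torque': array([-0.0138, -0.0408,  0.028 ]), 'grip_width': 0.08565328091761626}
[[ 0.9735  0.2288 -0.0003  0.1429]
 [ 0.2288 -0.9735  0.0015 -0.6079]
 [ 0.     -0.0016 -1.      0.2305]
 [ 0.      0.      0.      1.    ]]
scene [-0.3831  0.7518  1.3732] [ 0.5114 -0.4447 -0.7353] 544.6611166699803
jig 0.56 [238.8 235.3] [0.5807 0.0775 0.0078] [0.5834 0.0724 0.    ]
edge_rail 0.76 [251.9 219.3] [0.6    0.006  0.0187] [0.6019 0.0009 0.012 ]
edge_rail 0.61 [356.2 169.2] [ 0.5447 -0.448   0.0122] [ 0.5436 -0.4479  0.012 ]
clip_tip 0.61 [231.6 236. ] [0.5899 0.0993 0.0113] [0.5881 0.0981 0.012 ]
tag 0.85 [351.2 203.8] [ 0.4382 -0.3105  0.0084] [ 0.4401 -0.3148  0.    ]
marker 0.71 [183.1 298.6] [0.4974 0.3537 0.
[... 244 characters left out ...]
5  -0.0014  0.    ]
side [0.353  0.7799 0.7287] [ 0.1933 -0.7436 -0.64  ] 424.9939617507812
jig 0.8 [257.8 245.7] [0.593  0.1002 0.0346] [0.6023 0.0681 0.    ]
jig 0.44 [264.7 221.4] [ 0.6096 -0.009   0.0143] [ 0.6125 -0.0237  0.    ]
edge_rail 0.88 [265.  222.8] [ 0.6056 -0.0048  0.0153] [ 0.6059 -0.0055  0.012 ]
clip_tip 0.52 [253.8 252.1] [0.5988 0.1142 0.0234] [0.6008 0.1032 0.012 ]
tag 0.96 [343.3 175.2] [ 0.4452 -0.2695  0.0148] [ 0.4461 -0.2904  0.    ]
marker 0.89 [257.6 359.3] [0.507  0.3724 0.0169] [0.5094 0.3631 0.    ]
ribbon_spool 0.86 [281.  164.4] [ 0.6287 -0.2464  0.0357] [ 0.6423 -0.2971  0.    ]
scissors 0.65 [317.1 143.6] [ 0.5581 -0.443   0.0072] [ 0.559  -0.4514  0.    ]
```

View pics/scene0.png

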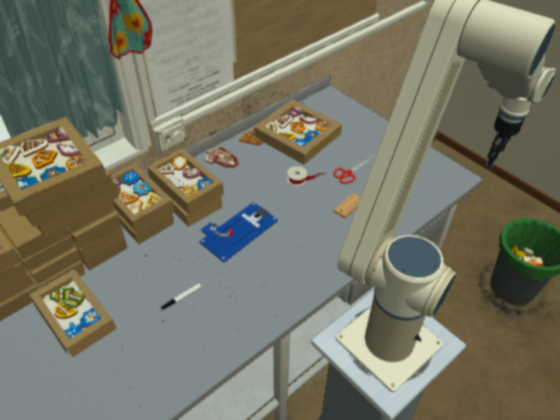

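View pics/side0.png

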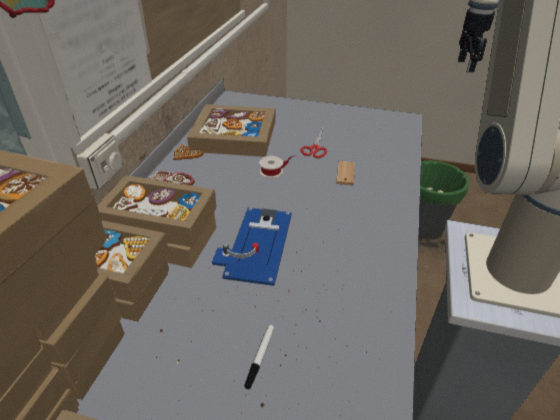

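The side picture shows the tag at about (345,172), the jig with its rail at about (265,222) towards the far end and the red roller at about (254,250). The marker, spool and scissors lie clear of both. Next I get the coarse orientations by colour.

Run:
```python
from h import *
np.set_printoptions(precision=4,suppress=True)
p,d,c,W=snap("side"); P=cloud(d,c,W)
h=cv2.cvtColor(p,cv2.COLOR_RGB2HSV)
def rect(m,z):
    m=m.astype(np.uint8); n,l,s,ce=cv2.connectedComponentsWithStats(m); k=1+np.argmax(s[1:,4])
    v,u=np.nonzero(l==k); X=np.array([ray(c,W,a,b,z)[:2] for a,b in zip(u,v)])
    r=cv2.minAreaRect(X.astype(np.float32)*1000); print(r, s[k])
b=np.zeros(h.shape[:2],bool); b[195:300,200:310]=1
rect(b&(h[...,0]>100)&(h[...,0]<125)&(h[...,1]>150),0.012)
t=np.zeros(h.shape[:2],bool); t[150:195,325:365]=1
rect(t&(h[...,0]>5)&(h[...,0]<25)&(h[...,1]>80),0.012)
c=imaging.calibration("wrist"); print(c)
```

```text
((616.1495361328125, 69.69488525390625), (152.76502990722656, 250.04202270507812), 5.218050956726074) [ 213  209   78   76 2949]
((441.69696044921875, -289.5860595703125), (46.941925048828125, 119.31889343261719), 7.743304252624512) [337 161  17  24 356]
{'fx': 311.30939471163236, 'fy': 311.30939471163236, 'cx': 273.04814269162944, 'cy': 210.4482761114687, 'tool_from_camera': array([[-0.001 , -0.9648, -0.2629,  0.0662],
       [ 1.    , -0.001 , -0.0001,  0.0006],
       [-0.0002, -0.2629,  0.9648, -0.1421],
       [ 0.    ,  0.    ,  0.    ,  1.    ]])}
```

>>> step_arm:
  increments:
    - [[3.6, -2.3, 0, 0, 1], [3.6, -2.3, 0, 0, 1], [3.6, -2.3, 0, 0, 1], [3.6, -2.3, 0, 0, 1], [3.6, -2.3, 0, 0, 1], [3.6, -2.3, 0, 0, 1], [3.6, -2.3, 0, 0, 1], [3.6, -2.3, 0, 0, 1]]
  newtons: 40

```text
t: 1.65
tool_pos: [0.3866, -0.3603, 0.2316]
tool_rot: [0.003, 0.994, 0.11, 0.001]
force: [-0.0, -0.5, 0.5]
grip_width: 0.0856
```

>>> step_arm:
  increments:
    - [[0, 0, 0, -0.143, 1], [0, 0, 0, -0.143, 1], [0, 0, 0, -0.143, 1], [0, 0, 0, -0.143, 1], [0, 0, 0, -0.143, 1], [0, 0, 0, -0.143, 1], [0, 0, 0, -0.143, 1], [0, 0, 0, -0.143, 1], [0, 0, 0, -0.143, 1], [0, 0, 0, -0.143, 1], [2.2, 1.5, 0, 0, 1], [2.2, 1.5, 0, 0, 1], [2.2, 1.5, 0, 0, 1], [2.2, 1.5, 0, 0, 1], [0, 0, 0, 0, 1], [0, 0, 0, 0, 1]]

```text
t: 3.25
tool_pos: [0.44, -0.257, 0.2333]
tool_rot: [0.005, 0.653, 0.757, -0.001]
force: [-0.2, 0.4, 0.6]
grip_width: 0.0855
```

```bash
cat >> h.py <<'E'
def masks(p):
    h=cv2.cvtColor(p,cv2.COLOR_RGB2HSV).astype(int)
    return dict(blue=(h[...,0]>100)&(h[...,0]<125)&(h[...,1]>150), wood=(h[...,0]>5)&(h[...,0]<25)&(h[...,1]>80)&(h[...,2]>90))
def rect(m,c,W,z):
    n,l,s,ce=cv2.connectedComponentsWithStats(m.astype(np.uint8)); k=1+np.argmax(s[1:,4])
    v,u=np.nonzero(l==k); X=np.array([ray(c,W,a,b,z)[:2] for a,b in zip(u,v)])
    return cv2.minAreaRect(X.astype(np.float32)*1000),s[k]
E
python3 - <<'E'
from h import *
np.set_printoptions(precision=4,suppress=True)
T=T_tool();print(T); p,d,c,W=snap("wrist","w1.png"); P=cloud(d,c,W)
print(rect(masks(p)["wood"],c,W,0.012))
for q in ["tag"]:
    for r in spotter.pinpoint(q,"wrist")[:2]:
        u,v=r["location"]; print(r["conf"],u,v,P[int(v),int(u)],ray(c,W,u,v,0))
E
```

```text
[[-0.1469  0.9891  0.0061  0.44  ]
 [ 0.9891  0.1469 -0.0076 -0.257 ]
 [-0.0084  0.0049 -1.      0.2333]
 [ 0.      0.      0.      1.    ]]
(((440.0977478027344, -296.2020263671875), (48.48389434814453, 109.7578353881836), 6.305313587188721), array([ 248,  168,   42,   88, 3450], dtype=int32))
0.78 268.5 211.8 [ 0.4399 -0.2932  0.012 ] [ 0.441  -0.2975  0.    ]
```

View pics/w1.png

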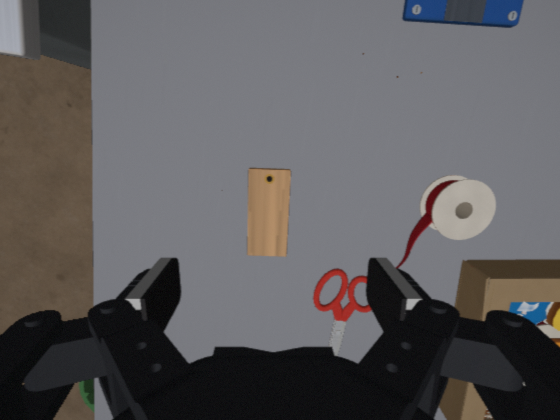

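The wrist view shows the tag centred at (269,212) with its eyelet at the top end (269,179). The scissors at (335,290) are clear of the fingers' footprint. I'll go down to it now.

>>> step_arm:
  increments:
    - [[-1.95, -0.28, 0, 0.037, 1], [-1.95, -0.28, 2, 0, 1], [0, 0, 3, 0, 1], [0, 0, 3, 0, 1], [0, 0, 3, 0, 1], [0, 0, 3, 0, 1], [0, 0, 3, 0, 1], [0, 0, 2, 0, 1], [0, 0, 0, 0, 1], [0, 0, 0, 0, 1]]

```text
t: 4.35
tool_pos: [0.4388, -0.3121, 0.0389]
tool_rot: [0.009, 0.673, 0.74, -0.001]
force: [0.2, 0.2, -0.3]
grip_width: 0.0853
```

Run:
```python
from h import *
np.set_printoptions(precision=4,suppress=True)
T=T_tool();print(T); p,d,c,W=snap("wrist"); P=cloud(d,c,W)
r=rect(masks(p)["wood"],c,W,0.012);print(r)
D=np.array([*(np.array(r[0][0])/1000),0.006])-T[:3,3]; print(T[:3,:3].T@D*100)
```

```text
[[-0.095   0.9954  0.0115  0.4388]
 [ 0.9954  0.0951 -0.0133 -0.3121]
 [-0.0144  0.0102 -0.9998  0.0389]
 [ 0.      0.      0.      1.    ]]
(((440.4654846191406, -296.7837219238281), (48.98334503173828, 108.69371032714844), 6.337851524353027), array([  230,   117,    95,   186, 15938], dtype=int32))
[1.5534 0.2756 3.2693]
```

>>> step_arm:
  increments:
    - [[0.8, 0.13, 0, 0, 1], [0.8, 0.13, 1, 0, 1], [0, 0, 1.5, 0, 1], [0, 0, 1, 0, 1], [0, 0, 0.2, 0, 1], [0, 0, 0, 0, 1]]

```text
t: 5.0
tool_pos: [0.4426, -0.2963, 0.0023]
tool_rot: [0.012, 0.672, 0.74, -0.001]
force: [0.1, 0.1, 0.3]
grip_width: 0.0857
```

>>> step_arm:
  increments:
    - [[0, -0.2, 0.1, 0, 0.3], [0, 0, 0, 0, -0.2], [0, 0, 0, 0, -1], [0, 0, 0, 0, -1], [0, 0, 0, 0, -1], [0, 0, 0, 0, -1], [0, 0, 0, 0, -1], [0, 0, 0, 0, -1]]
  newtons: 60

```text
t: 5.8
tool_pos: [0.441, -0.2974, 0.0022]
tool_rot: [0.013, 0.673, 0.74, -0.001]
force: [-0.1, 0.7, -0.4]
grip_width: 0.0483
```

>>> step_arm:
  increments:
    - [[0, 0, -1, 0, -1], [0, 0, -3, 0, -1], [0, 0, -3, 0, -1], [0, 0, -3, 0, -1], [2, 1.5, -2.5, 0, -1], [2.75, 2.4, -2.5, 0, -1], [2.75, 2.4, -2.5, 0, -1], [2.75, 2.4, -2.5, 0, -1], [2.75, 2.4, -2.5, 0, -1], [2.75, 2.4, -2.5, 0, -1], [2.75, 2.4, -2, 0, -1], [2.75, 2.4, -2, 0, -1], [0, 0, 0, 0, -1], [0, 0, 0, 0, -1]]

```text
t: 7.2
tool_pos: [0.601, -0.0529, 0.3123]
tool_rot: [0.014, 0.673, 0.739, 0.002]
force: [-0.4, 0.2, -0.9]
grip_width: 0.0482
```

Run:
```python
from h import *
np.set_printoptions(precision=4,suppress=True)
T=T_tool();print(T); p,d,c,W=snap("wrist"); P=cloud(d,c,W)
cv2.imwrite("pics/w2.png",cv2.cvtColor(p,cv2.COLOR_RGB2BGR)[:, :])
np.savez("w2.npz",p=p,d=d,T=T,W=W)
for q in ["jig","edge_rail","clip_tip","tag"]:
    for r in spotter.pinpoint(q,"wrist")[:1]:
        u,v=r["location"]; print(q,r["conf"],u,v,P[int(v),int(u)],ray(c,W,u,v,0.012))
r=rect(masks(p)["blue"],c,W,0.012);print(r)
```

```text
[[-0.0925  0.9954  0.0238  0.601 ]
 [ 0.9956  0.0929 -0.0155 -0.0529]
 [-0.0176  0.0222 -0.9996  0.3123]
 [ 0.      0.      0.      1.    ]]
edge_rail 0.64 273.8 134.4 [ 0.6025 -0.0029  0.0131] [ 0.6037 -0.0034  0.012 ]
clip_tip 0.45 275.2 48.6 [0.5951 0.0997 0.0331] [0.5956 0.1033 0.012 ]
tag 0.84 272.0 263.1 [ 0.5998 -0.0484  0.3219] [ 0.6189 -0.1971  0.012 ]
(((615.9790649414062, 67.56282806396484), (152.49598693847656, 184.18919372558594), 5.271060466766357), array([  228,     0,   122,   152, 12575], dtype=int32))
```

View pics/w2.png

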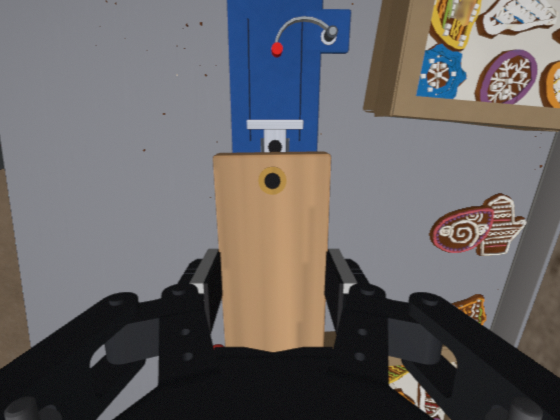

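The wrist view shows the tag held square with its eyelet forward (272,181). Beyond it are the bar (275,124), the lock screw (275,146), the red roller (277,48), the pivot (330,35) and the dark lines at columns 250 and 301. Next I fit the jig frame and the tag-in-hand offset.

Run:
```python
from h import *
np.set_printoptions(precision=4,suppress=True)
z=np.load("w2.npz"); p,d,T,W=[z[k] for k in("p","d","T","W")]; c=imaging.calibration("wrist"); P=cloud(d,c,W)
B=masks(p)["blue"]
L=[];Rr=[]
for v in range(60,150):
    u=np.nonzero(B[v,200:340])[0]+200
    L.append(ray(c,W,u[0]-.5,v,.012)[:2]); Rr.append(ray(c,W,u[-1]+.5,v,.012)[:2])
for X in (L,Rr):
    l=cv2.fitLine(np.array(X,np.float32),cv2.DIST_HUBER,0,1e-4,1e-4).ravel(); l*=np.sign(l[1]); print("edge yaw",np.degrees(np.arctan2(l[1],l[0])),l)
# dark lines
g=p.astype(int).sum(2)
for lo,hi in((243,258),(294,308)):
    X=[ray(c,W,lo+np.argmin(g[v,lo:hi]),v,.012)[:2] for v in range(30,112)]
    l=cv2.fitLine(np.array(X,np.float32),cv2.DIST_HUBER,0,1e-4,1e-4).ravel(); l*=np.sign(l[1]); print("line yaw",np.degrees(np.arctan2(l[1],l[0])),l)
# heights
print("bed z",np.median(P[70:110,262:290,2]),"bar",P[122:127:2,260],"screw",P[143:149,275,2])
# bar: bright rows
for u in (252,262,288,298):
    v=np.nonzero(g[110:135,u]>480)[0]+110; print(u,v[0],v[-1],ray(c,W,u,v[0]-.5,.018)[:2],ray(c,W,u,v[-1]+.5,.018)[:2])
# red roller
h=cv2.cvtColor(p,cv2.COLOR_RGB2HSV); m=((h[...,0]<8)|(h[...,0]>172))&(h[...,1]>150); m[:30]=0;m[70:]=0;m[:,:250]=0;m[:,300:]=0
v,u=np.nonzero(m); print("roller",u.min(),u.max(),v.min(),v.max()); 
Q=P[m]; print(np.median(Q,0), Q[:,2].max())
# tag in tool
m=masks(p)["wood"]; m[:140]=0;m[340:]=0;m[:,:205]=0;m[:,340:]=0
TP=(P[m]-T[:3,3])@T[:3,:3]; k=np.abs(TP[:,2])<.03; TP=TP[k]
print("tag tool x",np.percentile(TP[:,0],[.2,99.8]),"y",np.percentile(TP[:,1],[.5,50,99.5]),"z",np.percentile(TP[:,2],[5,50,95]))
A=np.c_[TP[:,:2],np.ones(len(TP))]; print("top plane tool",np.linalg.lstsq(A,TP[:,2],rcond=None)[0])
WP=P[m][k]; A=np.c_[WP[:,:2],np.ones(len(WP))]; print("top plane world slopes",np.linalg.lstsq(A,WP[:,2],rcond=None)[0])
```

```text
edge yaw 95.34177 [-0.0931  0.9957 -0.5442 -0.0159]
edge yaw 95.22419 [-0.0911  0.9958 -0.6591 -0.0402]
line yaw 95.11764 [-0.0892  0.996  -0.5627 -0.0815]
line yaw 95.61752 [-0.0979  0.9952 -0.6312 -0.0785]
bed z 0.011509352149605134 bar [[0.5835 0.0113 0.0169]
 [0.5838 0.0087 0.0187]
 [0.584  0.0061 0.0176]] screw [0.0188 0.0159 0.0172 0.0179 0.0162 0.0182]
252 120 128 [0.5726 0.0135] [0.5735 0.0019]
262 120 128 [0.586  0.0147] [0.5869 0.0031]
288 120 128 [0.6207 0.0179] [0.622  0.0063]
298 120 128 [0.6341 0.0192] [0.6355 0.0075]
roller 272 282 42 56
[0.5971 0.0987 0.0333] 0.035282763681608265
tag tool x [-0.037   0.0545] y [-0.0245 -0.0001  0.0241] z [-0.0117 -0.0103 -0.0089]
top plane tool [-0.017   0.0165 -0.01  ]
top plane world slopes [ 0.0057 -0.0001  0.3189]
```

>>> step_arm:
  increments:
    - [[0.87, 0.02, 2.6, 0, -1], [0.87, 0.02, 2.6, 0, -1], [0.87, 0.02, 2.6, 0, -1], [0.87, 0.02, 2.6, 0, -1], [0.87, 0.02, 2.6, 0, -1], [0.87, 0.02, 2.6, 0, -1], [0.87, 0.02, 2.6, 0, -1], [0.87, 0.02, 2.6, 0, -1], [0.87, 0.02, 2.6, 0, -1], [0.6, 0.02, 2.0, 0, -1], [0, 0, 0, 0, -1], [0, 0, 0, 0, -1]]

```text
t: 8.65
tool_pos: [0.5935, 0.0161, 0.042]
tool_rot: [0.01, 0.681, 0.732, -0.002]
force: [1.1, 0.7, -0.3]
grip_width: 0.0478
```

```bash
cat > st.py <<'E'
from h import *
np.set_printoptions(precision=4,suppress=True)
def state(snapit=True):
    T=T_tool(); print(T, readout.get_obs()["force"])
    o=np.array([.597,.080]); ux=np.array([-.0924,.9957]); uy=np.array([-.9957,-.0924])
    print("yaw",np.degrees(np.arctan2(T[1,0],T[0,0])),"offaxis(jig y) mm",(T[:2,3]-o)@uy*1e3,"along mm (0=y.080)",(T[:2,3]-o)@ux*1e3)
    if not snapit: return
    p,d,c,W=snap("wrist"); P=cloud(d,c,W); cv2.imwrite("pics/last.png",cv2.cvtColor(p,cv2.COLOR_RGB2BGR))
    np.savez("last.npz",p=p,d=d,T=T,W=W)
    m=masks(p)["wood"]; TP=(P-T[:3,3])@T[:3,:3]
    m&=(np.abs(TP[...,0])<.07)&(np.abs(TP[...,1])<.04)&(np.abs(TP[...,2])<.03)
    WP=P[m]; A=np.c_[WP[:,:2]-T[:2,3],np.ones(len(WP))]; print("tag top world: slopes, z at TCP",np.linalg.lstsq(A,WP[:,2],rcond=None)[0])
    print("tag tool x,y",np.percentile(TP[m][:,0],[.2,99.8]),np.percentile(TP[m][:,1],[.5,50,99.5]))
    h=cv2.cvtColor(p,cv2.COLOR_RGB2HSV); r=((h[...,0]<8)|(h[...,0]>172))&(h[...,1]>150)&(P[...,2]>.012)&(P[...,2]<.06)&(P[...,0]>.55)&(P[...,0]<.64)&(P[...,1]>.03)
    if r.any(): print("roller px",np.argwhere(r).mean(0)[::-1],"near y",np.percentile(P[r][:,1],[2,50]),"x",np.median(P[r][:,0]),"top z",np.percentile(P[r][:,2],98))
E
python3 -c "from st import *; state()"
```

```text
[[-0.0728  0.9973  0.0116  0.5935]
 [ 0.9972  0.0729 -0.0174  0.0161]
 [-0.0182  0.0103 -0.9998  0.042 ]
 [ 0.      0.      0.      1.    ]] [ 1.0674  0.6659 -0.3138]
yaw 94.17275726727117 offaxis(jig y) mm 9.386753540884651 along mm (0=y.080) -63.28381536865224
tag top world: slopes, z at TCP [-0.0064 -0.002   0.052 ]
tag tool x,y [-0.0428  0.0545] [-0.0244 -0.0001  0.024 ]
roller px [294.6963  84.8863] near y [0.0936 0.0998] x 0.5971322974976516 top z 0.03483800096166236
```

>>> step_arm:
  increments:
    - [[0.5, 0.5, 0, -0.02, -1], [0.5, 0.45, 0, 0, -1], [0, 0, 0.5, 0, -1], [0, 0, 0.5, 0, -1], [0, 0, 0.5, 0, -1], [0, 0, 0.25, 0, -1], [0, 0, 0, 0, -1]]

```text
t: 9.4
tool_pos: [0.606, 0.0264, 0.0274]
tool_rot: [0.013, 0.673, 0.739, -0.0]
force: [0.9, -0.5, -0.4]
grip_width: 0.0479
```

```bash
python3 -c "from st import *; state()"
```

```text
[[-0.093   0.9955  0.0186  0.606 ]
 [ 0.9955  0.0933 -0.0173  0.0264]
 [-0.0189  0.0169 -0.9997  0.0274]
 [ 0.      0.      0.      1.    ]] [ 0.8592 -0.4906 -0.4274]
yaw 95.3372112276686 offaxis(jig y) mm -3.9908763543375176 along mm (0=y.080) -54.218852413927195
tag top world: slopes, z at TCP [-0.0001 -0.002   0.0374]
tag tool x,y [-0.0428  0.0545] [-0.0244 -0.0001  0.0242]
roller px [269.4602 104.2238] near y [0.0941 0.1002] x 0.5974413335621211 top z 0.03482274735988671
```

View pics/last.png

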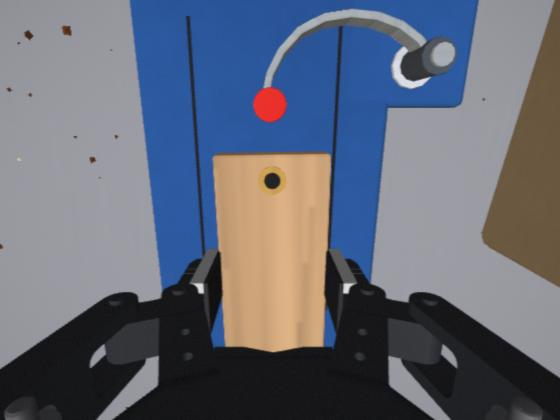

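The wrist view shows the tag about centred between the dark lines (columns 197 and 340). The roller is at (269,104), just ahead of the tag's end at row 153. I'll lower slightly and push the roller back.

>>> step_arm:
  increments:
    - [[0, -0.3, 0.4, 0, -1], [0.4, 0, 0, 0, -1], [0.4, 0, 0, 0, -1], [0.4, 0, -0.02, 0, -1], [0.4, 0, -0.02, 0, -1], [0.4, 0, -0.02, 0, -1], [0.4, 0, -0.02, 0, -1], [0.4, 0, -0.02, 0, -1], [0, 0, 0, 0, -1]]

```text
t: 10.35
tool_pos: [0.5993, 0.0548, 0.0235]
tool_rot: [0.013, 0.673, 0.74, -0.001]
force: [0.2, -4.7, -1.4]
grip_width: 0.048
```

```bash
python3 -c "from st import *; state()"
```

```text
[[-0.0939  0.9954  0.0174  0.5993]
 [ 0.9954  0.0943 -0.0194  0.0548]
 [-0.0209  0.0155 -0.9997  0.0235]
 [ 0.      0.      0.      1.    ]] [ 0.1858 -4.6771 -1.436 ]
yaw 95.3919319760469 offaxis(jig y) mm 0.04511468070669073 along mm (0=y.080) -25.26984213440174
tag top world: slopes, z at TCP [ 0.     -0.009   0.0335]
tag tool x,y [-0.0426  0.0545] [-0.0245 -0.0001  0.024 ]
roller px [273.6589 137.3399] near y [0.1097 0.1159] x 0.5935690883866497 top z 0.0347830989755569
```

>>> step_arm:
  increments:
    - [[0.4, 0, -0.02, 0, -1], [0.4, 0, -0.02, 0, -1], [0.4, 0, -0.02, 0, -1], [0.4, 0, -0.02, 0, -1], [0.4, 0, -0.02, 0, -1], [0.35, 0, -0.02, 0, -1], [0, 0, 0, 0, -1]]

```text
t: 11.1
tool_pos: [0.5984, 0.0753, 0.024]
tool_rot: [0.015, 0.673, 0.739, -0.002]
force: [0.1, -6.9, -2.5]
grip_width: 0.0482
```

```bash
python3 -c "from st import *; state()
p,d,c,W=snap('side'); cv2.imwrite('pics/s2.png',cv2.resize(cv2.cvtColor(p,cv2.COLOR_RGB2BGR)[180:310,190:330],None,fx=4,fy=4,interpolation=cv2.INTER_CUBIC))"
```

```text
[[-0.0929  0.9955  0.0193  0.5984]
 [ 0.9954  0.0933 -0.0225  0.0753]
 [-0.0242  0.0171 -0.9996  0.024 ]
 [ 0.      0.      0.      1.    ]] [ 0.1007 -6.9423 -2.4836]
yaw 95.33000409544866 offaxis(jig y) mm -0.9086214370239735 along mm (0=y.080) -4.844887126273263
tag top world: slopes, z at TCP [ 0.002  -0.0166  0.034 ]
tag tool x,y [-0.0424  0.0544] [-0.0244 -0.0001  0.024 ]
roller px [277.1864 137.5287] near y [0.1301 0.1364] x 0.5941205309965548 top z 0.03484993659326902
```

View pics/s2.png

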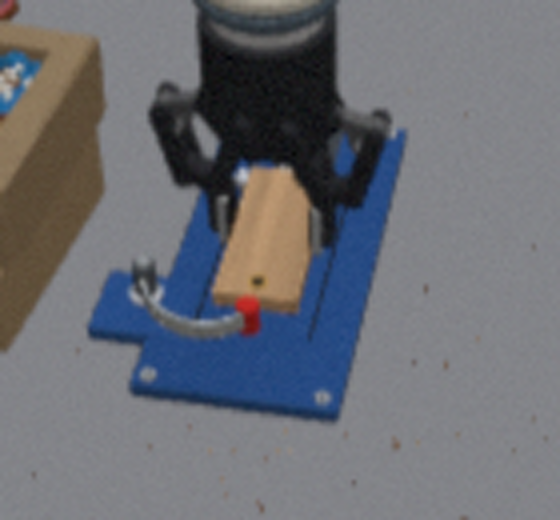

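The side crop shows the roller pushed back by the tag's end at (248,315), with the arm curved and the tag centred between the lines. I'll push a little further for clearance, then lower.

>>> step_arm:
  increments:
    - [[0.3, 0, -0.02, 0, -1], [0.1, 0, 0, 0, -1], [0, 0, 0.2, 0, -1], [0, 0, 0.2, 0, -1], [0, 0, 0.2, 0, -1], [0, 0, 0, 0, -1]]

```text
t: 11.8
tool_pos: [0.6001, 0.0746, 0.0193]
tool_rot: [0.017, 0.674, 0.739, -0.002]
force: [0.3, -7.3, 0.4]
grip_width: 0.0481
```

```bash
python3 -c "from st import *; state()"
```

```text
[[-0.0914  0.9956  0.0221  0.6001]
 [ 0.9954  0.0919 -0.026   0.0746]
 [-0.0279  0.0197 -0.9994  0.0193]
 [ 0.      0.      0.      1.    ]] [ 0.2912 -7.2724  0.3885]
yaw 95.24517178513902 offaxis(jig y) mm -2.5726554366532497 along mm (0=y.080) -5.659827622989106
tag top world: slopes, z at TCP [ 0.0032 -0.0035  0.0293]
tag tool x,y [-0.0429  0.0545] [-0.0244 -0.0001  0.024 ]
roller px [272.7268 138.176 ] near y [0.1294 0.1356] x 0.5939499686999593 top z 0.03486059450739797
```

>>> step_arm:
  increments:
    - [[0.3, -0.1, 0, 0, -1], [0.15, -0.1, 0, 0, -1], [0.05, 0, 0.15, 0, -1], [0.05, 0, 0.15, 0, -1], [0.05, 0, 0.1, 0, -1]]

```text
t: 12.35
tool_pos: [0.6008, 0.0768, 0.0174]
tool_rot: [0.02, 0.674, 0.738, -0.001]
force: [-0.2, -7.5, 3.6]
grip_width: 0.048
```

```bash
python3 -c "from st import *; state()"
```

```text
[[-0.0897  0.9956  0.0277  0.6008]
 [ 0.9955  0.0905 -0.0284  0.0768]
 [-0.0308  0.025  -0.9992  0.0174]
 [ 0.      0.      0.      1.    ]] [-0.1948 -7.5103  3.5775]
yaw 95.15034218565144 offaxis(jig y) mm -3.4918903439724684 along mm (0=y.080) -3.5785262855624
tag top world: slopes, z at TCP [0.0077 0.0025 0.0275]
tag tool x,y [-0.0434  0.0545] [-0.0244 -0.0001  0.024 ]
roller px [271.9026 138.6073] near y [0.1315 0.1378] x 0.5943596689940935 top z 0.03480877554574536
```

>>> step_arm:
  increments:
    - [[0.1, -0.2, 0.15, 0, -1], [0.1, -0.2, 0.2, 0, -1], [0.08, -0.1, 0.2, -0.003, -1], [0.08, 0, 0.15, 0, -1]]

```text
t: 12.8
tool_pos: [0.5997, 0.0771, 0.0137]
tool_rot: [0.023, 0.674, 0.738, 0.001]
force: [-6.9, -7.6, 20.5]
grip_width: 0.0481
```

```bash
python3 -c "from st import *; state()"
```

```text
[[-0.0907  0.9953  0.0348  0.5997]
 [ 0.9953  0.0918 -0.0297  0.0771]
 [-0.0328  0.032  -0.999   0.0137]
 [ 0.      0.      0.      1.    ]] [-6.907  -7.6435 20.4629]
yaw 95.20801470193908 offaxis(jig y) mm -2.402353275030328 along mm (0=y.080) -3.1475767661183127
tag top world: slopes, z at TCP [ 0.0121 -0.0008  0.0238]
tag tool x,y [-0.043   0.0545] [-0.0244 -0.0001  0.024 ]
roller px [275.7874 139.2252] near y [0.132  0.1383] x 0.5943680392238941 top z 0.034787713194858176
```

>>> step_arm:
  increments:
    - [[-0.05, 0, -0.03, 0, -1], [-0.1, 0, 0, 0, -1], [-0.1, 0, 0, 0, -1], [-0.1, 0, 0, 0, -1]]

```text
t: 13.25
tool_pos: [0.6001, 0.072, 0.0152]
tool_rot: [0.023, 0.675, 0.738, 0.0]
force: [0.5, 7.6, -1.6]
grip_width: 0.0481
```

```bash
python3 -c "from st import *; state(0)"
```

```text
[[-0.089   0.9954  0.0347  0.6001]
 [ 0.9955  0.0901 -0.0304  0.072 ]
 [-0.0334  0.0318 -0.9989  0.0152]
 [ 0.      0.      0.      1.    ]] [ 0.5261  7.6091 -1.5934]
yaw 95.11032936916929 offaxis(jig y) mm -2.3193152350043036 along mm (0=y.080) -8.279039111867803
```

>>> step_arm:
  increments:
    - [[0.02, -0.05, 0.05, 0, -1], [0, -0.05, 0.1, -0.003, -1]]

```text
t: 13.45
tool_pos: [0.6002, 0.0721, 0.0143]
tool_rot: [0.024, 0.674, 0.739, 0.001]
force: [0.6, -2.3, 4.5]
grip_width: 0.0482
```

```bash
python3 -c "from st import *; state()"
```

```text
[[-0.0915  0.9951  0.0368  0.6002]
 [ 0.9953  0.0926 -0.0299  0.0721]
 [-0.0332  0.0339 -0.9989  0.0143]
 [ 0.      0.      0.      1.    ]] [ 0.5737 -2.263   4.5381]
yaw 95.25157429100538 offaxis(jig y) mm -2.4216926423670415 along mm (0=y.080) -8.11343680241821
tag top world: slopes, z at TCP [ 0.0173 -0.0093  0.0244]
tag tool x,y [-0.043   0.0545] [-0.0244 -0.0001  0.024 ]
roller px [272.5157 139.1043] near y [0.127  0.1332] x 0.5935784667272176 top z 0.03476543971135073
```

>>> step_arm:
  increments:
    - [[-0.03, 0, 0.1, 0, -1], [0, 0, 0.07, 0, -1]]
  newtons: 20

```text
t: 13.7
tool_pos: [0.6002, 0.0721, 0.0138]
tool_rot: [0.024, 0.674, 0.739, 0.001]
force: [-3.1, -3.7, 11.0]
grip_width: 0.0484
```

```bash
python3 -c "from st import *; state()"
```

```text
[[-0.0915  0.9951  0.0366  0.6002]
 [ 0.9953  0.0927 -0.0296  0.0721]
 [-0.0329  0.0337 -0.9989  0.0138]
 [ 0.      0.      0.      1.    ]] [-3.0894 -3.6828 10.9666]
yaw 95.25561325850465 offaxis(jig y) mm -2.5044839140228756 along mm (0=y.080) -8.119076684900557
tag top world: slopes, z at TCP [ 0.0153 -0.001   0.0239]
tag tool x,y [-0.0431  0.0545] [-0.0244 -0.0001  0.024 ]
roller px [272.2087 139.1565] near y [0.127  0.1332] x 0.5935031635978988 top z 0.03466237036717734
```

>>> step_arm:
  increments:
    - [[-0.05, 0, 0.03, 0, -1], [0, 0, 0, 0, 0.25], [0, 0, 0, 0, 0.35], [0, 0, 0, 0, 0.5], [0, 0, 0, 0, 0.7], [0, 0, 0, 0, 0.7], [0, 0, 0, 0, 0.7]]

```text
t: 14.45
tool_pos: [0.5998, 0.073, 0.0132]
tool_rot: [0.023, 0.673, 0.739, 0.002]
force: [-0.0, 0.5, -1.1]
grip_width: 0.0728
```

```bash
python3 -c "from st import *; state()"
```

```text
[[-0.0924  0.9951  0.0359  0.5998]
 [ 0.9952  0.0934 -0.0286  0.073 ]
 [-0.0318  0.0331 -0.9989  0.0132]
 [ 0.      0.      0.      1.    ]] [-0.0141  0.5464 -1.0508]
yaw 95.30382615850775 offaxis(jig y) mm -2.148234141209321 along mm (0=y.080) -7.278076167939701
tag top world: slopes, z at TCP [ 0.0163 -0.0127  0.0245]
tag tool x,y [-0.0416  0.0534] [-0.0236  0.0008  0.0248]
roller px [273.359  141.7112] near y [0.1269 0.1332] x 0.5935368757756362 top z 0.03470511458328318
```

View pics/last.png

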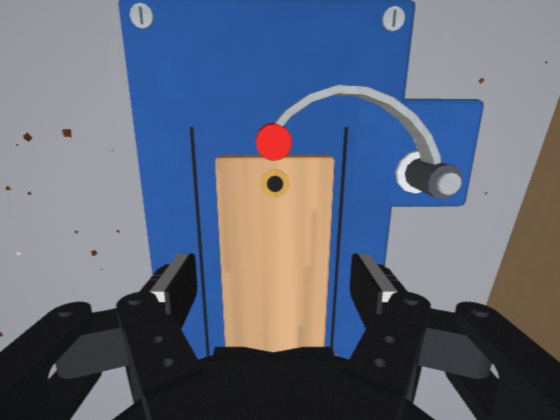

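The picture shows the tag between the lines (columns 195 and 343), the roller (273,142) pressing its end and the fingers clear of it. I'll retreat upwards.

>>> step_arm:
  increments:
    - [[0, 0, -0.5, 0, 0.8], [-0.05, 0.05, -1.5, 0, 1], [-0.08, 0.08, -2.5, 0, 1], [-0.1, 0.1, -3, 0, 1], [-1, 0.1, -3, 0, 1], [-2, 0.1, -3, 0, 1], [-3, 0, -3, 0, 1], [-3, 0, -2, 0, 1], [0, 0, 0, 0, 1], [0, 0, 0, 0, 1]]

```text
t: 15.5
tool_pos: [0.6065, -0.0155, 0.2185]
tool_rot: [0.026, 0.673, 0.74, 0.004]
force: [-0.2, -0.1, -0.1]
grip_width: 0.0856
```

Run:
```python
from st import *
T=T_tool(); print(T[:3,3])
p,d,c,W=snap("wrist","w9.png"); P=cloud(d,c,W); M=masks(p)
def fit(m,n):
    X=P[m]; A=np.c_[X[:,:2]-[.6,.07],np.ones(len(X))]; z=X[:,2]
    for _ in range(3):
        s=np.linalg.lstsq(A,z,rcond=None)[0]; k=np.abs(z-A@s)<.002; A,z=A[k],z[k]
    print(n,s,len(z))
w=M["wood"]&(np.abs(P[...,0]-.6)<.05)&(np.abs(P[...,1]-.07)<.08)&(P[...,2]<.04)
b=M["blue"]&(np.abs(P[...,0]-.6)<.06)&(np.abs(P[...,1]-.07)<.13)&(P[...,2]<.02)
fit(w,"tag");fit(b,"bed")
print(rect(w,c,W,.024)); o=np.array([.597,.080]); r=np.array(rect(w,c,W,.024)[0][0])/1e3-o
print("jig y of tag",r@[-.9957,-.0924]*1e3,"along",r@[-.0924,.9957]*1e3)
```

```text
[ 0.6065 -0.0155  0.2185]
tag [ 0.0167 -0.0102  0.0246] 5421
bed [-0.0008 -0.0005  0.0115] 13441
(((600.110107421875, 72.09750366210938), (48.35816192626953, 109.03728485107422), 5.442007541656494), array([ 243,   36,   50,  116, 5472], dtype=int32))
jig y of tag -2.366543298339852 along -8.15588952941895
```

View pics/w9.png

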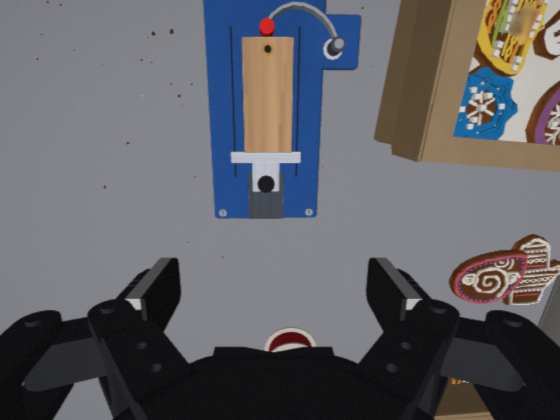

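The tag rests against the bar (row 157) and the roller (267,27), but its plane is tilted about 1° and sits about 1 mm high. Friction between bar and roller is holding it off the bed, so I'll press it flat gently with the shut fingertips.

>>> step_arm:
  increments:
    - [[0.9, 0.08, 2, 0, -1], [0.9, 0.08, 2.3, 0, -1], [0.9, 0.08, 2.3, 0, -1], [0.9, 0.08, 2.3, 0, -1], [0.9, 0.08, 2.3, 0, -1], [0.9, 0.08, 2.3, 0, -1], [0.9, 0.08, 2.3, 0, -1], [0.9, 0.08, 1.5, 0, -1], [0, 0, 0, 0, -1], [0, 0, 0, 0, -1]]

```text
t: 16.55
tool_pos: [0.6063, 0.0633, 0.0307]
tool_rot: [0.021, 0.669, 0.743, -0.001]
force: [-0.1, -0.3, 0.6]
grip_width: -0.0002
```

```bash
python3 -c "from st import *; state(0); print(readout.get_obs()['grip_width'])
T=T_tool(); print(T[:3,:3].T@(np.array([.613,.052,.028])-T[:3,3])*100)"
```

```text
[[-0.1039  0.9941  0.0302  0.6063]
 [ 0.9941  0.1047 -0.0293  0.0633]
 [-0.0323  0.027  -0.9991  0.0307]
 [ 0.      0.      0.      1.    ]] [-0.0895 -0.2628  0.5572]
yaw 95.96472041305843 offaxis(jig y) mm -7.708996067740178 along mm (0=y.080) -17.481348369014363
-0.0002160137310709337
[-1.1849  0.5413  0.3185]
```

>>> step_arm:
  increments:
    - [[-0.6, 0.25, 0, 0, -1], [-0.6, 0.25, 0.1, 0, -1], [0, 0, 0.2, 0, -1], [0, 0, 0.15, 0, -1], [0, 0, 0.1, 0, -1]]

```text
t: 17.05
tool_pos: [0.616, 0.0494, 0.0294]
tool_rot: [0.023, 0.67, 0.742, 0.001]
force: [-0.1, -0.5, -0.4]
grip_width: 0.0004
```

>>> step_arm:
  increments:
    - [[0, 0, 0.2, 0, -1], [0, 0, 0.2, 0, -1], [0, 0, 0.15, 0, -1], [0, 0, 0.1, 0, -1]]

```text
t: 17.45
tool_pos: [0.6164, 0.049, 0.0241]
tool_rot: [0.024, 0.67, 0.742, 0.001]
force: [-5.4, -0.6, 20.6]
grip_width: -0.0003
```

>>> step_arm:
  increments:
    - [[0, 0, -0.5, 0, -1], [0, 0, -1.5, 0, -1], [-0.1, 0, -3, 0, -1], [-0.1, 0, -3, 0, -1], [-1, 0, -3, 0, -1], [-2, 0, -3, 0, -1], [-3, 0, -3, 0, -1], [-2, 0, -2, 0, -1], [0, 0, 0, 0, -1]]

```text
t: 18.35
tool_pos: [0.6172, -0.0276, 0.229]
tool_rot: [0.024, 0.668, 0.743, 0.002]
force: [0.0, 0.0, -0.2]
grip_width: 0.0001
```

```bash
cat > chk.py <<'E'
from st import *
T=T_tool(); print(T[:3,3])
p,d,c,W=snap("wrist","w10.png"); P=cloud(d,c,W); M=masks(p)
def fit(m,n):
    X=P[m]; A=np.c_[X[:,:2]-[.6,.07],np.ones(len(X))]; z=X[:,2]
    for _ in range(3):
        s=np.linalg.lstsq(A,z,rcond=None)[0]; k=np.abs(z-A@s)<.002; A,z=A[k],z[k]
    print(n,s,len(z))
w=M["wood"]&(np.abs(P[...,0]-.6)<.05)&(np.abs(P[...,1]-.07)<.08)&(P[...,2]<.04)
b=M["blue"]&(np.abs(P[...,0]-.6)<.06)&(np.abs(P[...,1]-.07)<.13)&(P[...,2]<.02)
fit(w,"tag");fit(b,"bed")
q=rect(w,c,W,.024);print(q); r=np.array(q[0][0])/1e3-[.597,.080]
print("jig y of tag",r@[-.9957,-.0924]*1e3,"along",r@[-.0924,.9957]*1e3)
E
python3 chk.py
```

```text
[ 0.6172 -0.0276  0.229 ]
tag [-0.002   0.0018  0.0237] 5233
bed [-0.0006 -0.0004  0.0115] 12075
(((600.2088012695312, 71.56214904785156), (48.21773147583008, 109.14571380615234), 5.317541599273682), array([ 236,   24,   49,  115, 5308], dtype=int32))
jig y of tag -2.415345996093769 along -8.69806143035889
```

```bash
python3 -c "from rig import arm; print(arm.finish_job())"
```

```text
the job is handed in; nothing more can be done
None
```

The tag is clamped in the jig, and I handed the job in at about 18.4 s of the 66 s allowed.

I gripped the tag across its width and pushed the roller back with the eyelet end, roughly 35 mm. Then I lowered the tag onto the bed, eased it back until it met the aluminium bar, and let go. The arm stayed in contact with the tag's end throughout the release, so it never had a free run to snap.

- **Forces:** I only read force at the end of each move, so brief peaks in between are not known. The highest downward press was about 20 N. Contact with the bar peaked at about 15 N, a figure I worked out from the spring force plus the reading.
- **A problem I fixed:** after release, a check showed the tag tilted about 1° and sitting about 1 mm high, wedged between bar and roller. I pressed it flat with the shut fingertips, at about 20 N. That press came after I had let go.
- **Last check, wrist camera:**
  - The tag is flat: its top is 12.2 mm above the bed and its slopes match the bed's within 0.3%.
  - Its yaw is within 0.1° of the jig's.
  - It sits 2.4 mm off the centre line (limit 8 mm).
  - Its end is at the bar face, as near as I can measure.
- **Roller:** it was pressing the tag's end in the last picture I viewed, taken before the flattening press. I did not look at it again afterwards.
- **Other items:** the gripper never went near the marker or the scissors. It passed over the spool well above it. I took no closing picture of the three. The gripper finished about 0.2 m above the bench, touching nothing.

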